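# Lock a tin into the spring-catch cradle

## Task

Lock the tin into its wooden cradle with the fingertips, without gripping or lifting it: press the cradle's steel spring strip down behind the tin and, holding it down the whole time, push the tin along the lane over the lowered catch teeth until it is fully home against the end stop. Then let the strip spring back up so that the teeth stand behind the tin, and leave the other things on the worktop where they are.

Things in the scene. Friction and masses are not known exactly. Their poses are not given: they have to be found in the camera images.
- tin_cradle: Wooden cradle fixed to the worktop, 112 mm wide (x), 285 mm long (y from -145 to +140). Origin: mid-width on its underside; z up. A lane runs along +y: its floor is two ledges 36 mm up with an open slot 52 mm wide between them (x -26 to +26); side walls 91 mm apart, tops 55 mm up. Open at the -y end; end stop at +y, inner face y = +130, top 65 mm up.
- press_end (a point): Point on the cradle, 115 mm along its -y, 35 mm up: top of the steel strip (at rest) at the lane's open end, always clear behind the tin. The strip lies in the slot: 43 mm wide, y from -138 to +90 mm, top 1 mm below the ledges. It can be pressed anywhere along its length, sinks level into the slot, and a fingertip can slide along it while pressing.
- teeth (a point): Point on the cradle midway between the two steel catch teeth, at their top height at rest: y = +45 mm, 48 mm up. The teeth (8 mm square) stand at x = -33 and +33 mm, rise 12 mm out of the ledges and are part of the strip: they sink with it. A finger in the slot passes between them.
- catch (a joint): How far the steel strip with its teeth is pressed down, m: 0 at rest (sprung up), 0.020 at its bottom stop. The teeth are below the lane floor from 0.012 on; 0.015 to 0.018 is a good depth to hold. The spring pushes up with about 3 N at 0 and 7 N at 0.020.
- tin: Low round food tin with a green label, 86 mm across, 40 mm tall, 0.2 to 0.35 kg, standing upright on the lane floor between the side walls, on the -y side of the teeth. Origin: centre of its underside. It slides easily.
- home (a point): Where the centre of the tin's underside is when the tin touches the end stop: 87 mm along the cradle's +y from its origin, 36 mm above the worktop.
- spice_a: Bystander: small spice jar, 42 mm across, 96 mm tall, stands just beyond the end stop of the cradle. Origin: centre of its underside.
- teaspoon: Bystander: teaspoon, 130x27x11 mm, lies across the worktop just outside the open end of the cradle. Origin: centre of its underside.
- mug: Bystander: white mug with handle, 81x116x94 mm. Origin: centre of its underside. Behind it stands a fixed white toaster oven, 220 mm tall, about y 0.12 to 0.42 m, from x = 0.46 m back; behind the cradle a fixed coffee machine, 305 mm tall, about y -0.33 to -0.1 m, from x = 0.58 m back. Carry the tool past them high.
- timer: Bystander: round kitchen timer, 63 mm across, 46 mm tall. Origin: centre of its underside.
- spice_b: Bystander: larger spice jar, 46 mm across, 105 mm tall. Origin: centre of its underside.
- mill: Bystander: salt shaker with a grey cap, 44 mm across, 90 mm tall. Origin: centre of its underside.
- tape: Bystander: roll of tape lying flat, 100 mm across, 25 mm tall. Origin: centre of its underside.
- candle: Bystander: candle in a glass, 76 mm across, 90 mm tall. Origin: centre of its underside.
Mind the look-alikes: they are no part of the job. There is more than one size of the tin; the one meant has the size given above.

How it is judged (in metres and radians):
On the way, in this order (a step that is already met when the one before it is completed fails the run):
1. the fingers hold the strip down, the tin still before the teeth (value of joint catch above 0.01 m and contact force between the fingers and tin_cradle above 1 N and y of tin in the frame of tin_cradle below 0.02 m), for 0.1 s.
2. the tin passes over the teeth while the fingers hold the strip down (value of joint catch above 0.01 m and contact force between the fingers and tin_cradle above 1 N and y of tin in the frame of tin_cradle between 0.045 and 0.079 m), for 0.02 s.
3. the tin is home while the fingers still hold the strip down (value of joint catch above 0.01 m and contact force between the fingers and tin_cradle above 1 N and y of tin in the frame of tin_cradle above 0.0795 m), for 0.05 s.
At the end, for the whole second after the job is handed in: The tin stands upright (within 0.06 rad) and at rest on the lane floor, its centre within 7.5 mm of home along the lane, with the catch back up (less than 2 mm down), its teeth behind the tin (y of tin in the frame of tin_cradle between 0.0795 and 0.09 m and x of tin in the frame of tin_cradle between -0.006 and 0.006 m and z of tin in the frame of tin_cradle between 0.033 and 0.039 m and angle between tin's own z axis and vertical below 0.06 rad and value of joint catch below 0.002 m and linear speed of tin below 0.02 m/s); the robot touches nothing.
It fails at once if the tin is lifted more than 8 mm off the lane floor (z of tin in the frame of tin_cradle above 0.044 m).
It fails at once if the tin is tipped by more than 0.2 rad (angle between tin's own z axis and vertical above 0.2 rad).
It fails at once if the tin is over the teeth with the strip less than 8 mm down (y of tin in the frame of tin_cradle between 0.02 and 0.07 m and value of joint catch below 0.008 m).
It fails at once if a bystander is pushed more than 20 mm or knocked over (distance of any of spice_a, teaspoon, mug, timer, spice_b, mill, tape, candle from where it was at the start of the episode above 0.02 m or angle between any of spice_a, teaspoon, mug, timer, spice_b, mill, tape, candle's own z axis and vertical above 0.3 rad).
It also fails if it takes over 48 s, if anything falls off the work surface, if the arm or the gripper's body presses on something with over 40 N, if the wrist force passes 120 N, or if a joint passes its speed limit or range.

## Robot

A 6-joint arm with a two-finger parallel gripper is mounted at the origin on a cart in front of the work surface, level with it; the furniture and walls round the work are solid. World frame = base frame: x ahead of the robot, y to its left, z up, the work surface at z = 0. Lengths are in mm, angles in rad, forces in N, time in s.
With the tool pointing down it reaches from about 350 to 775 mm from the base axis. Payload 7.3 kg.
Tool frame: the origin (TCP) lies at the very end of the fingers, on their centre line; the grasp point (between the pads) lies 19 mm behind it; z points along the fingers, y is the line along which they close (so a half turn about z gives the same grasp; the last joint's range is limited). The gripper opens to 92 mm and grips with 3 to 60 N. Pads are 19 mm wide; open, the fingers measure 130 mm over their backs; the gripper's body (75 mm by 190 mm) begins 47 mm behind the grasp point.
Start: joints at [-1.348, 0.342, 1.524, -0, 1.275, -0.146], TCP at [189.285, -489.714, 190.141] pointing down, gripper open.
Joint ranges: [-2.53, 2.53], [-0.77, 2.02], [0.04, 2.7], [-1, 4.14], [0.28, 2.66], [-3.11, 3.11]. Speed limits (rad/s): [2.57, 2.57, 3.14, 3.14, 3.14, 3.14].

## Interface

Orientations are given as [roll, pitch, yaw] about the fixed x, y, z axes, in that order (R = Rz(yaw) Ry(pitch) Rx(roll)).
In Python, from plant import get_obs, vision, workorder gives the robot as it stands.
- The arm moves only by the shell command python3 -m pendant 'ROWS' [OPENING]. ROWS is a JSON object of lists of equal length, an entry for each row: "dp": the shift along the tool's x, y, z in m, a list of three; "rotation": the turn, a rotation vector about the tool's x, y, z in rad, a list of three. A call has 1 to 8 rows; each row is the pose to reach, as a shift and turn from the pose commanded when the call began, along the tool's axes at that moment; what a row does not reach only later rows make up. A row lasts 1/8 s, in which the tool goes at most 62.5 mm and 10.7 degrees, less where a joint would pass 70% of its speed; a pose out of reach is approached as far as the arm can. A call with a gripper value outside its range is refused whole. OPENING is the finger opening in m, from 0 to 0.0918, set as the call begins (- or left out, the last holds). The fingers move at their own pace and stop on an object; the grip force is fixed at half the most. Time passes only in rows, so rows that repeat a pose let the fingers close. It gives the time, the measured TCP pose, the force, the opening and the grip force at its end, in the units of the state.
- get_obs(): the state, without advancing time (a new reading comes with each control period).
- vision.capture(name): name is "side" or "top"; returns a dict with "pixels" (420x560x3 uint8, red, green, blue), "vfov" (degrees; the focal length in pixels is half the picture's height over the tangent of half this angle, whatever the lens; pixels are square), "cx", "cy" (the principal point, pixels), "dist" ([k1, k2, p1, p2, k3] as OpenCV has them; the pictures are not rectified), "pose" (4x4, takes a point from camera to world coordinates). Camera axes: x right, y up, looking along -z (the intrinsics and any distortion apply to the point x, -y, -z); pixel columns grow to the right and rows downward; lengths in mm; the calibration is good to about 2 mm. A picture is of the moment at which its call begins. There is no depth.
- workorder.close_job(): hands the job in; it is judged then, once.
The state is a dict: "time": time; "joint_positions": joint angles; "dq": joint speeds; "tau": joint torques, N m; "tool_pos": TCP position; "tcp_rot": TCP orientation; "contact_force": force on the tool from outside, world axes, zero at the start; "moment": the same for the moment, N m; "grip_width": finger opening in mm; "finger_force": force on a finger pad.
Only numpy, scipy, OpenCV 4.12 (cv2) and the standard library are available. Lean on these libraries where they do the work, as an engineer would, in place of code of your own. Each camera call takes 0.05 s, during which the arm holds its last target. There are 200 camera calls.

## Working session

There is one attempt and no reset: what is moved stays moved. The work goes in short steps, Python scripts to look and compute and a shell command to move; the robot and the scene stay as the last step left them, time stands still between calls to the robot, and variables do not carry over. Pictures are saved under pics/ and viewed, at most 10 in all, crops included, and the job is handed in when it is done.

```bash
mkdir -p pics
cat > h.py <<'E'
import numpy as np,cv2,pickle
def cap(n):
    from plant import vision
    c=vision.capture(n);pickle.dump(c,open(f'{n}.pkl','wb'));return c
def ld(n): return pickle.load(open(f'{n}.pkl','rb'))
def K(c):
    f=210/np.tan(np.radians(c['vfov'])/2)
    return np.array([[f,0,c['cx']],[0,f,c['cy']],[0,0,1]]),np.array(c['dist'],float)
def p2w(c,uv,z):
    k,d=K(c);P=np.array(c['pose'])
    q=cv2.undistortPoints(np.array(uv,float).reshape(-1,1,2),k,d).reshape(-1,2)
    r=np.c_[q[:,0],-q[:,1],-np.ones(len(q))]@P[:3,:3].T
    o=P[:3,3];z=np.broadcast_to(z,len(q));return o+r*((z-o[2])/r[:,2])[:,None]
def w2p(c,X):
    k,d=K(c);P=np.array(c['pose']);X=np.array(X,float).reshape(-1,3)
    q=(X-P[:3,3])@P[:3,:3];q=q*[1,-1,-1]
    return cv2.projectPoints(q,np.zeros(3),np.zeros(3),k,d)[0].reshape(-1,2)
E
python3 - <<'E'
from h import *
from plant import get_obs
for n in('side','top'):
    c=cap(n);cv2.imwrite(f'pics/{n}0.png',c['pixels'][:,:,::-1]);print(n,c['vfov'],np.round(c['pose'],3).tolist())
print(get_obs())
E
```

```text
side 48.630300777565225 [[-0.96, 0.146, -0.24, 66.201], [-0.281, -0.479, 0.831, 1298.625], [0.006, 0.865, 0.501, 877.239], [0.0, 0.0, 0.0, 1.0]]
top 43.91452278967856 [[0.001, 0.978, -0.209, 92.318], [-1.0, 0.003, 0.005, -21.48], [0.006, 0.209, 0.978, 1721.023], [0.0, 0.0, 0.0, 1.0]]
{'time': 0.1, 'joint_positions': array([-1.34802393e+00,  3.42641971e-01,  1.52491221e+00, -2.72473410e-05,
        1.27539304e+00, -1.46011855e-01]), 'dq': array([ 0.0006053 , -0.00187165, -0.00163894, -0.0007724 , -0.00150728,
        0.00082764]), 'tau': array([ 1.58471372e-03, -4.32002735e+01, -2.44694638e+01,  7.19087804e-02,
        5.27082221e-02, -4.10052382e-05]), 'tool_pos': array([ 189.1681621 , -489.29834309,  189.52347974]), 'tcp_rot': array([-3.14024871e+00, -1.71301091e-04,  3.68792084e-01]), 'contact_force': array([-0.51741579,  0.41610172,  1.11027757]), 'moment': array([-0.00465734,  0.02345647, -0.02752482]), 'finger_force': 0.0, 'grip_width': 91.77095543008845}
```

View pics/top0.png

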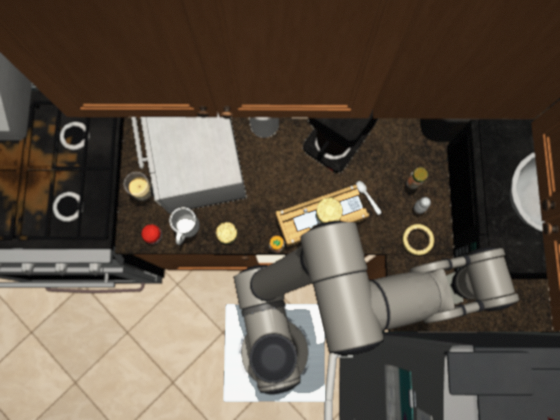

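View pics/side0.png

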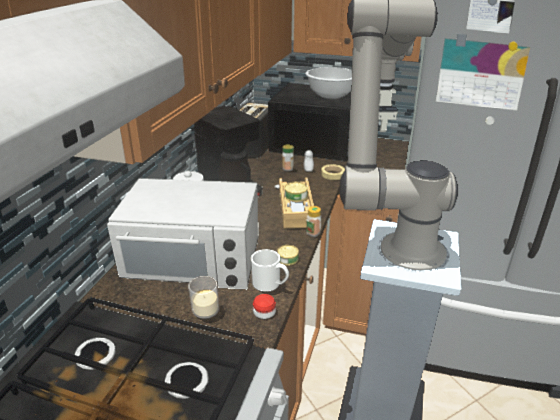

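Top view: the cradle runs from about (280,225), the end-stop end with spice_a at (277,243), to (365,200), the open end with the spoon at (370,197). There are two tins: one in the cradle at (329,209) and one loose on the worktop at (227,233). The one in the cradle fits the description, since it stands in the lane. An enlarged crop should confirm this.

Run:
```python
from h import *
c=ld('top');a=c['pixels'][165:265,260:393,::-1];cv2.imwrite('pics/tcrop.png',cv2.resize(a,None,fx=6,fy=6,interpolation=cv2.INTER_CUBIC))
c=ld('side');a=c['pixels'][165:270,250:350,::-1];cv2.imwrite('pics/scrop.png',cv2.resize(a,None,fx=5.6,fy=5.6,interpolation=cv2.INTER_CUBIC))
```

```text
(no output)
```

View pics/tcrop.png

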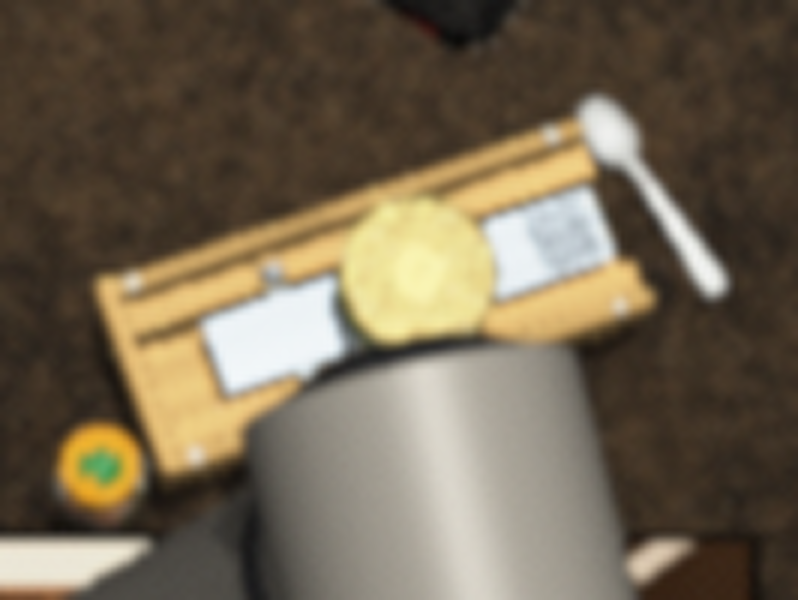

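View pics/scrop.png

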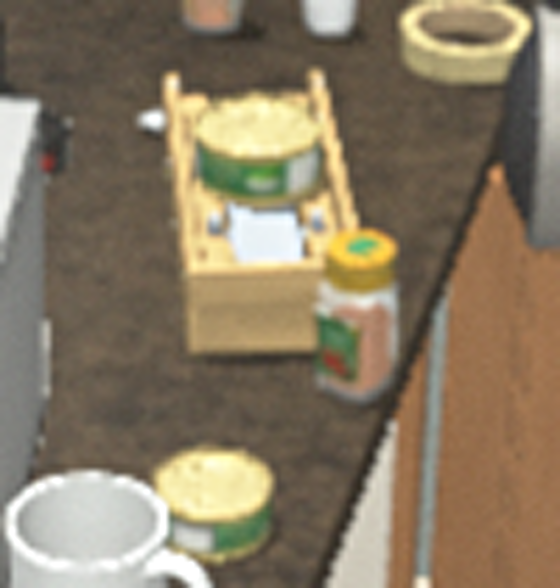

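Run:
```python
from h import *
from scipy.optimize import least_squares
c=ld('top');f=lambda p,s=6,o=(260,165):(np.array(p,float)+.5)/s-.5+np.array(o)
uv=f([(95,283),(163,478),(272,272),(587,185),(615,258),(200,322),(228,395)])
M=np.array([(56,140,65),(-56,140,65),(33,45,48),(21.5,-138,35),(-21.5,-138,35),(21.5,90,35),(-21.5,90,35)])
def W(q):
    s,k=np.sin(q[2]),np.cos(q[2]);R=np.array([[k,-s,0],[s,k,0],[0,0,1]]);return M@R.T+[q[0],q[1],0]
r=least_squares(lambda q:(w2p(c,W(q))-uv).ravel(),[450,-150,.28],x_scale=[10,10,.1],loss='soft_l1')
q=r.x;print(q,np.round(w2p(c,W(q))-uv,1).tolist())
t=p2w(c,f([(418,270)]),76)[0];s,k=np.sin(q[2]),np.cos(q[2]);R=np.array([[k,-s],[s,k]])
print('tin',t,R.T@(t[:2]-q[:2]))
L=p2w(c,f([(340,272),(495,272)]),76);print('diam',np.linalg.norm(L[0]-L[1]))
for y in(-115,-80,34,25): print(y,R@[0,y]+q[:2])
S=ld('side');g=lambda p:f(p,5.6,(250,165))
print('side: tin',R.T@(p2w(S,g([(258,128)]),76)[0][:2]-q[:2]))
print('spice_a lid',R.T@(p2w(S,g([(363,243)]),96)[0][:2]-q[:2]))
E2=p2w(S,g([(192,268),(320,266)]),65)[:,:2]-q[:2];print('endstop corner',E2@R)
print('spice_a top',R.T@(p2w(c,f([(100,465)]),96)[0][:2]-q[:2]))
v=p2w(c,[(227,233)],40)[0];print('other',v)
```

```text
[ 4.38872047e+02 -1.51409077e+02  3.47596063e-01] [[-0.2, 0.1], [0.2, -0.3], [-0.1, -0.1], [-0.1, 0.2], [0.0, -0.1], [0.2, 0.1], [-0.0, 0.0]]
tin [ 449.44360663 -175.52106414   76.        ] [  1.72584573 -26.27103466]
diam 83.54394765708648
-115 [ 478.04548917 -259.53142153]
-80 [ 466.12313725 -226.62462095]
34 [ 427.29033387 -119.44247046]
25 [ 430.3560815  -127.90421919]
side: tin [ -2.1975417  -16.79490788]
spice_a lid [-48.31192769 169.14193202]
endstop corner [[ 51.33362472 141.08223726]
 [-26.46430475 142.79305415]]
spice_a top [-43.12737793 171.47672283]
other [378.06553787 156.79481474  40.        ]
```

```bash
python3 -m pendant '{"dp":[[0.02,-0.006,0],[0.07,-0.022,0],[0.12,-0.038,0],[0.17,-0.054,0],[0.22,-0.07,0],[0.27,-0.086,0],[0.32,-0.101,0],[0.352,-0.111,0]],"rotation":[[0,0,0],[0,0,0.005],[0,0,0.01],[0,0,0.015],[0,0,0.02],[0,0,0.021],[0,0,0.021],[0,0,0.021]]}' 0
python3 -m pendant '{"dp":[[0,0,0],[0,0,0],[0,0,0],[0,0,0]],"rotation":[[0,0,0],[0,0,0],[0,0,0],[0,0,0]]}'
python3 - <<'E'
from h import *
from plant import get_obs
o=get_obs();p=o['tool_pos'];print(p,o['tcp_rot'],o['grip_width'],o['contact_force'],o['time'])
s,k=np.sin(.3476),np.cos(.3476);R=np.array([[k,-s],[s,k]]);print(R.T@(p[:2]-[438.87,-151.41]))
a=[]
for n in('top','side'):
    c=cap(n);u=w2p(c,[[478,-259.5,35]])[0].astype(int);x,y=max(u[0]-70,0),u[1]-52
    a.append(cv2.resize(c['pixels'][y:y+100,x:x+130,::-1],(650,500) if 0 else (520,400),interpolation=cv2.INTER_CUBIC));print(n,x,y)
cv2.imwrite('pics/a.png',np.hstack([cv2.resize(i,(400,308)) for i in a]))
E
```

```text
time: 1.1
tool_pos: [479.4, -256.1, 190.0]
tcp_rot: [-3.141, -0.0, 0.35]
contact_force: [-0.4, -0.7, 0.1]
grip_width: 16.5
finger_force: 0.0
time: 1.6
tool_pos: [477.0, -259.9, 190.2]
tcp_rot: [3.141, 0.0, 0.346]
contact_force: [-0.5, -0.4, 0.1]
grip_width: 0.5
finger_force: 0.0
[ 477.01256047 -259.93072147  190.24496992] [3.14138005e+00 3.05367970e-05 3.46309197e-01] 0.49851167186680645 [-0.49788631 -0.37290894  0.12438555] 1.6
[  -1.10538426 -115.02338907]
top 283 151
side 222 132
```

```bash
python3 -m pendant '{"dp":[[0.001,0,0.04],[0.001,0,0.08],[0.001,0,0.11],[0.001,0,0.13],[0.001,0,0.14],[0.001,0,0.145],[0.001,0,0.145],[0.001,0,0.145]],"rotation":[[0,0,0],[0,0,0],[0,0,0],[0,0,0],[0,0,0],[0,0,0],[0,0,0],[0,0,0]]}'
python3 - <<'E'
from h import *
a=[]
for n in('top','side'):
    c=cap(n);u=w2p(c,[[465,-220,40]])[0].astype(int);x,y=max(u[0]-65,0),u[1]-50
    a.append(cv2.resize(c['pixels'][y:y+100,x:x+130,::-1],(400,308),interpolation=cv2.INTER_CUBIC))
cv2.imwrite('pics/b.png',np.hstack(a))
E
```

```text
time: 2.7
tool_pos: [479.0, -259.3, 45.9]
tcp_rot: [3.14, -0.001, 0.348]
contact_force: [-0.4, 0.3, -0.1]
grip_width: 0.4
finger_force: 0.0
```

View pics/b.png

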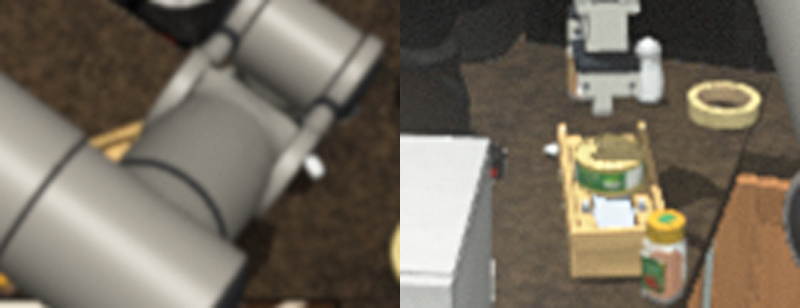

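Run:
```python
from h import *
from plant import get_obs
c=cap('side');o=get_obs();print(o['tool_pos'],o['time'])
P=w2p(c,[o['tool_pos'],[478,-259,190],[438.87,-151.41,0]]);print(P)
u=w2p(c,[[465,-220,40]])[0].astype(int);x,y=u[0]-65,u[1]-50;print((P-[x,y])*400/130)
a=c['pixels'][y:y+100,x:x+130,::-1]
cv2.imwrite('pics/c.png',cv2.resize(a,(780,600),interpolation=cv2.INTER_CUBIC))
```

```text
[ 478.83496609 -259.14229859   45.64999029] 2.85
[[292.55949646 182.57615458]
 [293.38357259 148.39533201]
 [295.05970487 207.56753786]]
[[198.6446045  137.1573987 ]
 [201.18022336  31.98563695]
 [206.33755344 214.05396264]]
```

View pics/c.png

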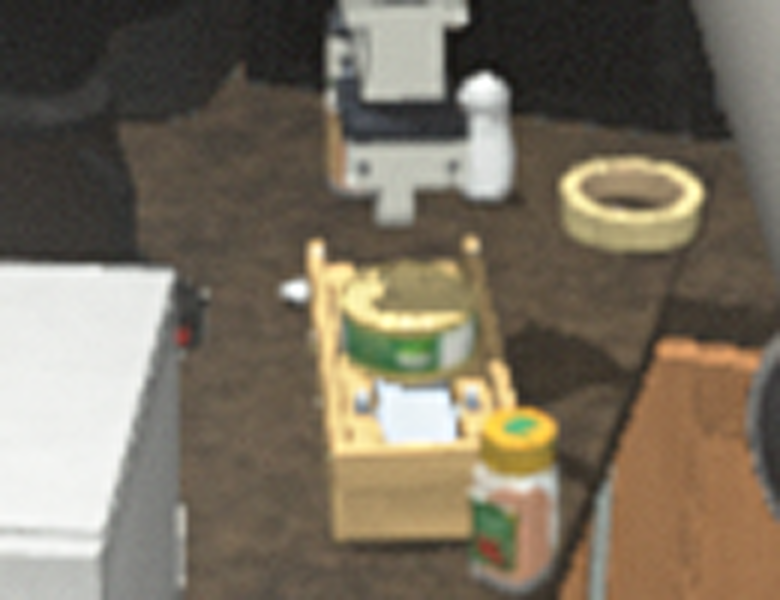

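The side view puts the visible finger end at crop (395,222), but I predicted the TCP at (387,267). I'll check the pixels between those points before pressing.

Run:
```python
from h import *
c=ld('side');u=w2p(c,[[465,-220,40]])[0].astype(int);x,y=u[0]-65,u[1]-50;print(x,y)
for r in range(168,186): print(r,[tuple(int(v) for v in c['pixels'][r,k]) for k in (284,288,291,293,295,298,303)])
R=lambda a:np.array([[np.cos(a),-np.sin(a)],[np.sin(a),np.cos(a)]])
for m in [(45.5,-145,55),(-45.5,-145,55),(56,140,65),(33,45,48),(-33,45,48),(0,-115,45.6),(0,-134,35),(0,-96,35),(0,-20,111),(10,-20,111),(0,-210,111)]:
    p=R(.3476)@m[:2]+[438.87,-151.41];print(m,(w2p(c,[[*p,m[2]]])[0]-[x,y])*6)
```

```text
228 138
168 [(157, 134, 111), (186, 185, 172), (190, 191, 181), (189, 192, 180), (193, 195, 182), (178, 179, 167), (153, 152, 143)]
169 [(129, 119, 110), (163, 157, 146), (163, 164, 154), (193, 192, 182), (192, 193, 180), (126, 122, 111), (108, 101, 90)]
170 [(91, 88, 82), (111, 107, 100), (154, 153, 145), (190, 193, 181), (192, 193, 183), (80, 71, 60), (89, 75, 61)]
171 [(78, 68, 62), (68, 65, 57), (156, 158, 148), (194, 195, 183), (195, 196, 183), (72, 66, 53), (91, 78, 62)]
172 [(71, 64, 58), (72, 62, 52), (167, 168, 160), (194, 194, 183), (193, 194, 183), (77, 67, 59), (86, 76, 61)]
173 [(79, 74, 67), (83, 72, 62), (165, 166, 156), (183, 185, 174), (177, 178, 168), (81, 71, 60), (83, 73, 60)]
174 [(78, 69, 59), (83, 73, 61), (146, 146, 137), (153, 154, 146), (151, 152, 145), (94, 84, 69), (88, 76, 67)]
175 [(88, 75, 64), (84, 74, 64), (110, 109, 98), (113, 110, 102), (117, 112, 102), (98, 85, 72), (103, 91, 74)]
176 [(86, 77, 64), (91, 80, 68), (86, 75, 63), (84, 77, 63), (86, 75, 63), (90, 78, 65), (101, 89, 72)]
177 [(88, 78, 65), (93, 82, 67), (89, 77, 62), (89, 78, 61), (94, 
[... 711 characters left out ...]
, 163), (196, 176, 121), (169, 157, 112), (155, 141, 100), (162, 148, 105), (145, 132, 94), (160, 146, 99)]
185 [(244, 223, 150), (237, 224, 154), (222, 202, 140), (153, 139, 100), (159, 146, 104), (152, 138, 98), (145, 134, 93)]
(45.5, -145, 55) [316.14835777 235.33835048]
(-45.5, -145, 55) [454.11834341 232.27723871]
(56, 140, 65) [326.90344344 445.916062  ]
(33, 45, 48) [355.34745612 387.67467812]
(-33, 45, 48) [465.00465126 384.86380353]
(0, -115, 45.6) [388.68861203 267.42595717]
(0, -134, 35) [386.09366891 268.50815772]
(0, -96, 35) [390.78914832 295.51711223]
(0, -20, 111) [403.04037178 243.46879525]
(10, -20, 111) [386.66257715 243.83508141]
(0, -210, 111) [378.81826753 115.2450657 ]
```

```bash
python3 -m pendant '{"dp":[[0,0,0.004],[0,0,0.008],[0,0,0.012],[0,0,0.015],[0,0,0.015]],"rotation":[[0,0,0],[0,0,0],[0,0,0],[0,0,0],[0,0,0]]}'
python3 - <<'E'
from h import *
a=[]
for n in('top','side'):
    c=cap(n);u=w2p(c,[[465,-220,40]])[0].astype(int);x,y=u[0]-65,u[1]-50
    a.append(cv2.resize(c['pixels'][y:y+100,x:x+130,::-1],(400,308),interpolation=cv2.INTER_CUBIC));print(n,x,y,w2p(c,[[478,-259,35]]))
b=cv2.imread('pics/a.png');cv2.imwrite('pics/d.png',np.hstack([b[:,400:],a[1]]))
E
```

```text
time: 3.48
tool_pos: [478.4, -258.8, 29.8]
tcp_rot: [-3.141, 0.0, 0.348]
contact_force: [0.2, 0.3, -0.0]
grip_width: 0.4
finger_force: 0.0
top 276 157 [[353.11524573 203.8622358 ]]
side 228 138 [[292.71161095 185.04348649]]
```

View pics/d.png

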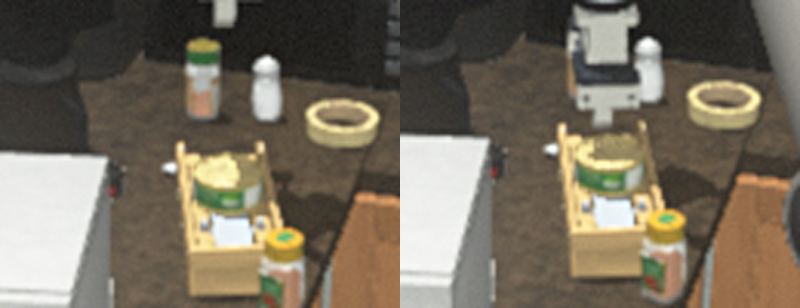

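No contact at a reported z of 30, and the finger sits about 9 px high in the side view at both heights. So the reported TCP and the cameras disagree. Checking the robot base in both cameras will show which frame is off.

Run:
```python
from h import *
for n in('top','side'):
    c=ld(n);print(n,np.round(w2p(c,[[0,0,z] for z in(-50,0,50,100,150,200,300)]),0).tolist())
    cv2.imwrite(f'/tmp/{n}.png',c['pixels'][:,:,::-1])
a=ld('top')['pixels'][60:270,225:505,::-1];b=ld('side')['pixels'][0:300,220:500,::-1]
o=np.hstack([cv2.resize(a,(480,360),interpolation=cv2.INTER_CUBIC),cv2.resize(b,(320,343))[:343].copy() if 0 else cv2.resize(b,(320,360))])
cv2.imwrite('pics/e.png',o)
```

```text
top [[275.0, 351.0], [275.0, 352.0], [274.0, 353.0], [274.0, 354.0], [274.0, 355.0], [274.0, 356.0], [273.0, 358.0]]
side [[410.0, 262.0], [412.0, 250.0], [415.0, 237.0], [417.0, 224.0], [420.0, 210.0], [422.0, 196.0], [427.0, 167.0]]
```

View pics/e.png

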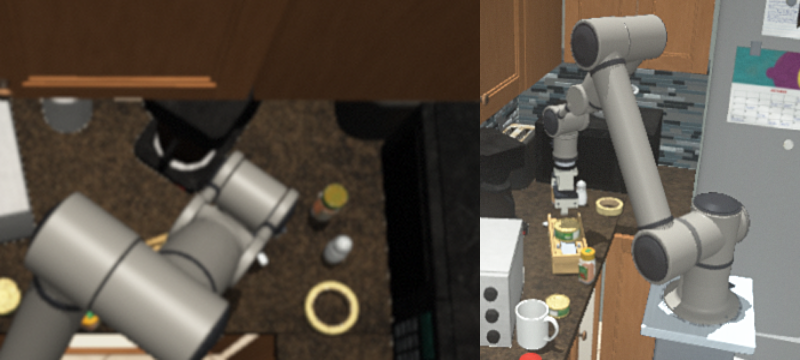

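The base frame agrees in both cameras, and the wrist in the top view is where xy predicts. So the tip is truly about 35–39 mm higher than reported. I'll descend in small steps until I feel contact.

```bash
python3 -m pendant '{"dp":[[0,0,0.005],[0,0,0.01],[0,0,0.015],[0,0,0.02],[0,0,0.02]],"rotation":[[0,0,0],[0,0,0],[0,0,0],[0,0,0],[0,0,0]]}'
python3 -m pendant '{"dp":[[0,0,0.002],[0,0,0.004],[0,0,0.004]],"rotation":[[0,0,0],[0,0,0],[0,0,0]]}'
python3 - <<'E'
from h import *
c=cap('side')
k=c['pixels'].astype(int)
for r in range(172,192): print(r,[tuple(k[r,q]) .__repr__().replace('np.int64','') for q in (288,292,294,297)])
E
```

```text
time: 4.2
tool_pos: [478.3, -258.8, 9.6]
tcp_rot: [-3.141, 0.001, 0.348]
contact_force: [0.2, 0.0, -0.4]
grip_width: 0.6
finger_force: 0.0
time: 4.58
tool_pos: [478.5, -258.9, 6.0]
tcp_rot: [-3.142, 0.0, 0.348]
contact_force: [0.1, 0.5, -0.2]
grip_width: 0.5
finger_force: 0.0
172 ['((159), (160), (152))', '((168), (169), (160))', '((166), (168), (159))', '((168), (171), (162))']
173 ['((196), (198), (185))', '((198), (199), (187))', '((195), (197), (185))', '((193), (195), (184))']
174 ['((174), (175), (166))', '((193), (194), (181))', '((193), (193), (182))', '((190), (194), (182))']
175 ['((125), (127), (123))', '((193), (195), (184))', '((190), (192), (180))', '((193), (192), (181))']
176 ['((138), (138), (134))', '((192), (196), (183))', '((194), (196), (185))', '((192), (194), (183))']
177 ['((163), (166), (157))', '((192), (194), (182))', '((193), (194), (182))', '((193), (196), (183))']
178 ['((154), (154), (146))', '((185), (186), (174))', '((190), (192), (181))', '((167), (167), (156))']
179 ['((118), (112), (102))', '((186), (188), (176))', '((190), (192), (180))', '((114),
[... 553 characters left out ...]
))', '((173), (159), (115))', '((162), (144), (102))', '((157), (143), (101))']
186 ['((255), (245), (175))', '((144), (132), (95))', '((146), (135), (96))', '((152), (138), (98))']
187 ['((225), (208), (145))', '((139), (128), (93))', '((138), (127), (90))', '((148), (135), (96))']
188 ['((217), (193), (134))', '((144), (132), (94))', '((144), (132), (93))', '((143), (133), (91))']
189 ['((244), (232), (164))', '((168), (151), (106))', '((181), (167), (116))', '((163), (148), (103))']
190 ['((250), (237), (168))', '((245), (232), (163))', '((247), (237), (165))', '((229), (210), (143))']
191 ['((220), (198), (133))', '((255), (255), (205))', '((255), (252), (195))', '((255), (248), (187))']
```

```bash
python3 -m pendant '{"dp":[[0,0,0.002],[0,0,0.004],[0,0,0.004]],"rotation":[[0,0,0],[0,0,0],[0,0,0]]}'
python3 -m pendant '{"dp":[[0,0,0.002],[0,0,0.003],[0,0,0.003]],"rotation":[[0,0,0],[0,0,0],[0,0,0]]}'
python3 - <<'E'
from h import *
from plant import get_obs
print(get_obs()['moment'],get_obs()['contact_force'])
E
```

```text
time: 5.0
tool_pos: [478.4, -258.9, 1.9]
tcp_rot: [-3.141, 0.0, 0.348]
contact_force: [0.4, 0.6, 0.6]
grip_width: 0.2
finger_force: 0.0
time: 5.38
tool_pos: [478.5, -258.9, -1.0]
tcp_rot: [-3.142, 0.0, 0.348]
contact_force: [-0.6, -0.6, -0.1]
grip_width: 0.6
finger_force: 0.0
[ 0.02155781  0.01364118 -0.04538467] [-0.63312669 -0.61726859 -0.10256325]
```

```bash
python3 -m pendant '{"dp":[[0,0,0.001],[0,0,0.002],[0,0,0.002]],"rotation":[[0,0,0],[0,0,0],[0,0,0]]}'
python3 -m pendant '{"dp":[[0,0,0.001],[0,0,0.002],[0,0,0.002]],"rotation":[[0,0,0],[0,0,0],[0,0,0]]}'
python3 - <<'E'
from h import *
from plant import get_obs
print(get_obs()['moment'],get_obs()['contact_force'])
c=cap('side');o=ld('top')
a=c['pixels'][140:215,250:350,::-1];cv2.imwrite('pics/f.png',cv2.resize(a,(800,600),interpolation=cv2.INTER_CUBIC))
R=lambda a:np.array([[np.cos(a),-np.sin(a)],[np.sin(a),np.cos(a)]])
for m in [(45.5,-145,55),(-45.5,-145,55),(-56,-145,55),(56,140,65),(0,-96,35),(0,-26,76),(0,-96,20)]:
    p=R(.3476)@m[:2]+[438.87,-151.41];print(m,(w2p(c,[[*p,m[2]]])[0]-[250,140])*8)
E
```

```text
time: 5.75
tool_pos: [478.7, -259.0, -2.7]
tcp_rot: [3.141, -0.0, 0.348]
contact_force: [-0.9, 0.7, 3.1]
grip_width: 0.6
finger_force: 1.6
time: 6.12
tool_pos: [478.6, -259.0, -4.9]
tcp_rot: [3.141, -0.0, 0.348]
contact_force: [-0.3, 0.2, 3.1]
grip_width: 0.6
finger_force: 1.9
[ 0.06132001  0.12261855 -0.02652093] [-0.25536651  0.16152961  3.13042906]
(45.5, -145, 55) [245.53114369 297.78446731]
(-45.5, -145, 55) [429.49112455 293.70298495]
(-56, -145, 55) [450.63613971 293.24288959]
(56, 140, 65) [259.87125792 578.55474934]
(0, -96, 35) [345.05219776 378.02281631]
(0, -26, 76) [358.84535173 370.37347457]
(0, -96, 20) [344.53024468 405.30060334]
```

View pics/f.png

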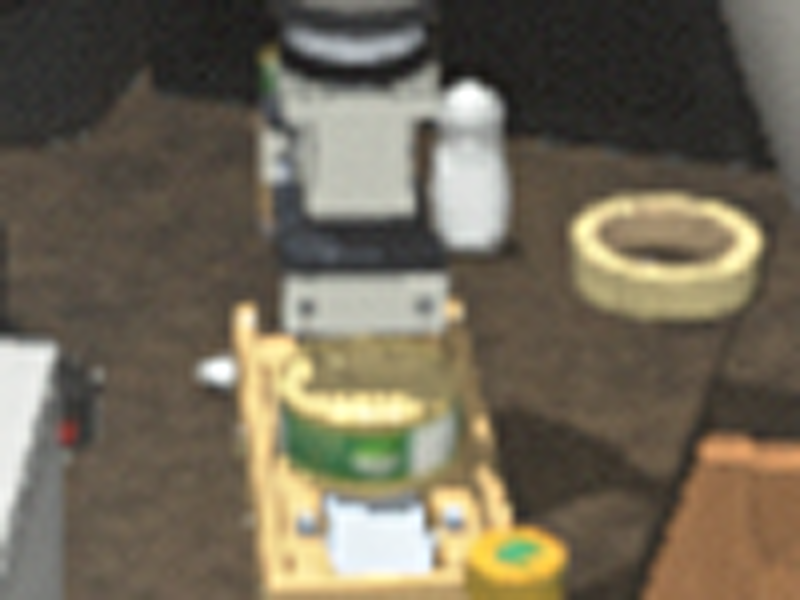

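Contact came at a reported z of about -2.5 with 3.1 N, and the force stayed soft over 2 mm more. That matches the spring strip, so true z is about reported + 37.5. I'll press to a reported z of about -18.7, which is roughly 16 mm deep.

```bash
python3 -m pendant '{"dp":[[0,0,0.003],[0,0,0.006],[0,0,0.009],[0,0,0.012],[0,0,0.0138],[0,0,0.0138],[0,0,0.0138]],"rotation":[[0,0,0],[0,0,0],[0,0,0],[0,0,0],[0,0,0],[0,0,0],[0,0,0]]}'
```

```text
time: 7.05
tool_pos: [478.7, -259.0, -18.6]
tcp_rot: [3.141, -0.0, 0.348]
contact_force: [-0.9, 0.4, 6.5]
grip_width: 0.4
finger_force: 3.2
```

```bash
python3 -m pendant '{"dp":[[0,-0.004,0],[0,-0.009,0],[0,-0.014,0],[0,-0.019,0],[0,-0.023,0],[0,-0.026,0],[0,-0.029,0],[0,-0.032,0]],"rotation":[[0,0,0],[0,0,0],[0,0,0],[0,0,0],[0,0,0],[0,0,0],[0,0,0],[0,0,0]]}'
python3 -m pendant '{"dp":[[0,-0.004,0],[0,-0.008,0],[0,-0.012,0],[0,-0.016,0],[0,-0.02,0],[0,-0.024,0],[0,-0.028,0],[0,-0.032,0]],"rotation":[[0,0,0],[0,0,0],[0,0,0],[0,0,0],[0,0,0],[0,0,0],[0,0,0],[0,0,0]]}'
python3 - <<'E'
from h import *
c=cap('side')
a=c['pixels'][140:215,250:350,::-1];cv2.imwrite('pics/g.png',cv2.resize(a,(800,600),interpolation=cv2.INTER_CUBIC))
E
```

```text
time: 8.05
tool_pos: [469.6, -231.0, -17.8]
tcp_rot: [3.136, -0.003, 0.348]
contact_force: [1.8, -4.9, 5.5]
grip_width: 0.6
finger_force: 3.7
time: 9.05
tool_pos: [458.8, -200.8, -17.9]
tcp_rot: [3.136, -0.003, 0.348]
contact_force: [0.8, -5.8, 5.6]
grip_width: 0.1
finger_force: 3.7
```

View pics/g.png

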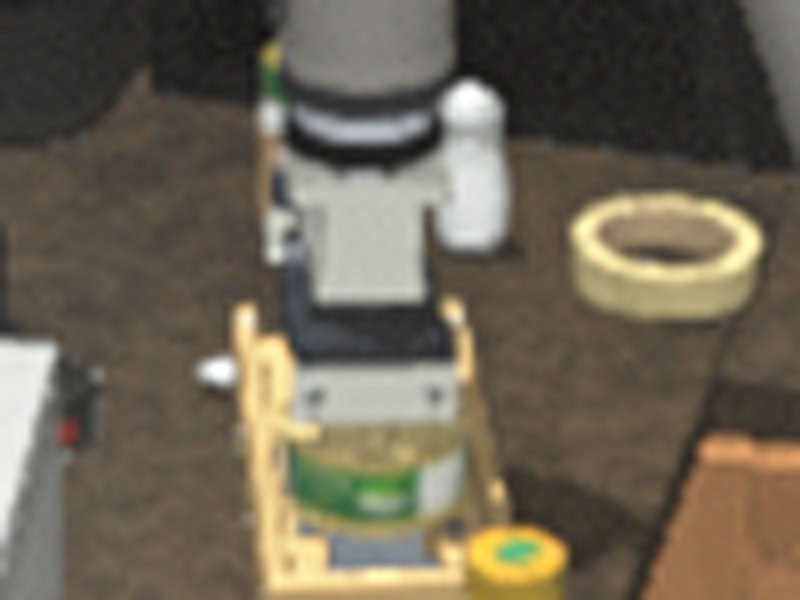

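Picture 10 shows the tin pushed along to about y = +8 by arithmetic, its base at crop (375,528). The teeth are sunk and the finger is right behind the tin. Continuing.

```bash
python3 -m pendant '{"dp":[[0,-0.004,0],[0,-0.008,0],[0,-0.012,0],[0,-0.016,0],[0,-0.02,0],[0,-0.024,0],[0,-0.028,0],[0,-0.032,0]],"rotation":[[0,0,0],[0,0,0],[0,0,0],[0,0,0],[0,0,0],[0,0,0],[0,0,0],[0,0,0]]}'
python3 -m pendant '{"dp":[[0,-0.004,0],[0,-0.008,0],[0,-0.012,0],[0,-0.016,0],[0,-0.02,0],[0,-0.024,0],[0,-0.028,0],[0,-0.032,0]],"rotation":[[0,0,0],[0,0,0],[0,0,0],[0,0,0],[0,0,0],[0,0,0],[0,0,0],[0,0,0]]}'
```

```text
time: 10.1
tool_pos: [448.0, -170.6, -17.9]
tcp_rot: [3.137, -0.003, 0.348]
contact_force: [2.5, -5.9, 7.2]
grip_width: 0.3
finger_force: 3.8
time: 11.1
tool_pos: [437.2, -140.4, -17.9]
tcp_rot: [3.137, -0.003, 0.348]
contact_force: [2.5, -5.2, 7.3]
grip_width: 0.3
finger_force: 3.9
```

```bash
python3 -m pendant '{"dp":[[0,-0.002,0],[0,-0.004,0],[0,-0.006,0],[0,-0.008,0],[0,-0.01,0]],"rotation":[[0,0,0],[0,0,0],[0,0,0],[0,0,0],[0,0,0]]}'
python3 -m pendant '{"dp":[[0,-0.001,0],[0,-0.002,0],[0,-0.002,0]],"rotation":[[0,0,0],[0,0,0],[0,0,0]]}'
python3 -m pendant '{"dp":[[0,-0.001,0],[0,-0.002,0],[0,-0.002,0]],"rotation":[[0,0,0],[0,0,0],[0,0,0]]}'
```

```text
time: 11.72
tool_pos: [433.8, -131.1, -17.9]
tcp_rot: [3.137, -0.003, 0.348]
contact_force: [2.0, -5.1, 6.2]
grip_width: 0.6
finger_force: 4.0
time: 12.1
tool_pos: [433.1, -129.1, -17.9]
tcp_rot: [3.137, -0.003, 0.348]
contact_force: [0.9, -3.7, 7.2]
grip_width: 0.4
finger_force: 4.3
time: 12.48
tool_pos: [433.4, -128.9, -17.6]
tcp_rot: [3.134, -0.004, 0.348]
contact_force: [0.2, -12.1, 7.9]
grip_width: 0.6
finger_force: 9.0
```

Run:
```python
from h import *
c=cap('side');k=c['pixels'].astype(int)
R=lambda a:np.array([[np.cos(a),-np.sin(a)],[np.sin(a),np.cos(a)]])
def pr(*m): return w2p(c,[[*(R(.3476)@m[:2]+[438.87,-151.41]),m[2]]])[0].round(1)
print('lid front',pr(0,130,76),'stop in',pr(0,130,65),'stop out',pr(0,140,65),'if 10 short: lid',pr(0,120,76),'floor',pr(0,120,36),'lid sides',pr(43,87,76),pr(-43,87,76))
for r in range(198,216): print(r,[k[r,q].tolist() for q in (291,296,301)])
```

```text
lid front [298.7 207.6] stop in [298.6 210.4] stop out [298.9 211.9] if 10 short: lid [298.4 206.1] floor [298.2 216.1] lid sides [285.3 201.7] [309.8 201.1]
198 [[187, 188, 178], [198, 197, 186], [194, 197, 183]]
199 [[151, 152, 147], [193, 195, 183], [193, 193, 183]]
200 [[139, 139, 137], [194, 196, 185], [191, 194, 182]]
201 [[166, 169, 161], [191, 196, 184], [195, 197, 185]]
202 [[180, 182, 173], [194, 194, 185], [195, 198, 186]]
203 [[171, 166, 149], [173, 170, 147], [170, 165, 146]]
204 [[156, 145, 107], [147, 131, 94], [155, 141, 100]]
205 [[147, 134, 95], [149, 135, 96], [151, 135, 96]]
206 [[157, 140, 100], [176, 162, 115], [149, 138, 95]]
207 [[164, 149, 99], [213, 194, 135], [202, 185, 128]]
208 [[139, 140, 89], [202, 182, 122], [205, 184, 125]]
209 [[108, 134, 86], [146, 146, 87], [146, 147, 86]]
210 [[97, 126, 83], [108, 133, 77], [111, 141, 73]]
211 [[189, 177, 121], [242, 226, 153], [229, 203, 133]]
212 [[248, 223, 154], [255, 241, 169], [247, 218, 151]]
213 [[229, 194, 134], [222, 185, 129], [201, 167, 115]]
214 [[182, 154, 107], [180, 153, 107], [182, 154, 106]]
215 [[183, 156, 109], [183, 155, 107], [186, 157, 109]]
```

The tin's label abuts the end-stop top edge at row 211 with no floor showing, and the push force rose to 12 N, so the tin is home. I'll back off 4 mm, then rise straight up.

```bash
python3 -m pendant '{"dp":[[0,0.001,0],[0,0.003,0],[0,0.005,0],[0,0.006,0],[0,0.006,0]],"rotation":[[0,0,0],[0,0,0],[0,0,0],[0,0,0],[0,0,0]]}'
python3 -m pendant '{"dp":[[0,0,-0.004],[0,0,-0.008],[0,0,-0.012],[0,0,-0.016],[0,0,-0.02],[0,0,-0.024],[0,0,-0.03],[0,0,-0.04]],"rotation":[[0,0,0],[0,0,0],[0,0,0],[0,0,0],[0,0,0],[0,0,0],[0,0,0],[0,0,0]]}'
python3 -m pendant '{"dp":[[0,0,-0.02],[0,0,-0.05],[0,0,-0.08],[0,0,-0.11],[0,0,-0.14],[0,0,-0.15],[0,0,-0.15],[0,0,-0.15]],"rotation":[[0,0,0],[0,0,0],[0,0,0],[0,0,0],[0,0,0],[0,0,0],[0,0,0],[0,0,0]]}'
python3 - <<'E'
from h import *
c=cap('side');k=c['pixels'].astype(int)
for r in range(190,214): print(r,[k[r,q].tolist() for q in (285,291,297,303,308)])
E
```

```text
time: 13.15
tool_pos: [432.4, -130.6, -18.7]
tcp_rot: [-3.141, -0.001, 0.347]
contact_force: [1.0, 4.0, 7.2]
grip_width: 0.3
finger_force: 3.2
time: 14.15
tool_pos: [431.9, -131.1, 21.6]
tcp_rot: [-3.141, 0.001, 0.348]
contact_force: [-0.7, -0.6, -0.0]
grip_width: 0.5
finger_force: 0.0
time: 15.15
tool_pos: [431.5, -130.8, 170.2]
tcp_rot: [-3.14, 0.002, 0.348]
contact_force: [0.7, -0.4, 0.1]
grip_width: 0.6
finger_force: 0.0
190 [[249, 231, 161], [232, 242, 246], [234, 241, 245], [250, 231, 159], [213, 179, 123]]
191 [[249, 230, 163], [233, 242, 246], [232, 241, 244], [251, 233, 162], [130, 111, 78]]
192 [[248, 229, 159], [231, 241, 245], [232, 240, 244], [252, 234, 163], [117, 97, 71]]
193 [[247, 227, 157], [233, 242, 246], [233, 241, 245], [255, 237, 166], [119, 101, 72]]
194 [[247, 227, 159], [232, 242, 247], [237, 244, 249], [255, 241, 165], [166, 139, 99]]
195 [[248, 227, 158], [234, 243, 249], [230, 238, 243], [232, 194, 130], [170, 143, 101]]
196 [[247, 227, 155], [233, 242, 251], [207, 202, 180], [164, 143, 98], [144, 122, 87]]
197 [[247, 227, 157], [201, 205, 192], [234, 218
[... 747 characters left out ...]
06 [[211, 180, 129], [254, 242, 172], [253, 247, 188], [145, 132, 93], [148, 134, 92]]
207 [[232, 200, 140], [226, 203, 132], [255, 255, 212], [157, 143, 98], [195, 167, 108]]
208 [[236, 207, 141], [138, 136, 83], [254, 240, 181], [151, 136, 87], [234, 198, 130]]
209 [[228, 195, 135], [108, 131, 82], [157, 152, 95], [119, 132, 85], [232, 195, 128]]
210 [[223, 186, 126], [94, 122, 81], [111, 134, 77], [83, 126, 81], [187, 154, 90]]
211 [[242, 216, 146], [188, 174, 119], [242, 228, 153], [123, 126, 85], [149, 128, 66]]
212 [[255, 238, 167], [247, 222, 152], [255, 239, 168], [176, 146, 101], [149, 124, 60]]
213 [[238, 207, 144], [230, 194, 134], [214, 179, 123], [184, 156, 108], [148, 125, 60]]
```

Tin unmoved at home, the strip bright at rest level again, and the arm clear. Handing in.

```bash
python3 -c "
from plant import workorder
print(workorder.close_job())"
```

```text
the job is handed in; nothing more can be done
None
```

I handed the job in with the tin pushed fully home against the end stop, the strip sprung back up behind it and the arm clear; the hand-in call gave no verdict, and the final check was by force readings and pixel values, not a viewed picture.

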